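# Pack the nested measures in the clamp caddy

## Task

Pack up the steel measures: loosen the caddy's clamp knob by turning it anticlockwise as far as it goes and draw the sliding stop right back, then stand the widest measure upright on the caddy's base between fence and stop and nest all the other measures in it, each in the next wider one, bottom to floor. Finally push the stop up until the nest sits snugly between it and the fence, tighten the knob clockwise as far as it goes, and leave everything else on the counter where it is.

Things in the scene. Friction and masses are not known exactly. Their poses are not given: they have to be found in the camera images.
- caddy: The caddy, fixed to the counter: a flat black base plate 110 mm (x) by 300 mm (y, from -170 to +130 mm), its top 8 mm above the counter. Origin on the counter, z up. At the +y end a fixed aluminium fence 90 mm wide (x) whose inner face is at y = +100 mm; it reaches 36 mm above the counter and is 12 mm thick. The sliding stop faces it along the y axis; the pocket for the nest lies between them on the plate, on the line x = 0.
- stop (a joint): The caddy's sliding stop: 0 to 0.095 m, growing as it slides back towards the caddy's -y, away from the fence. The pocket between fence and stop face is 40 mm + this value long. The face plate is 90 mm wide, 10 mm thick and reaches 36 mm above the counter. It starts nearly closed. Free, it drags with about 1.2 N (plus 4 N per m/s); with the knob tight it is braked and only creeps (a few mm/s at 10 to 20 N). It can be dragged by the knob.
- stop_face (a point): Centre of the stop's face (the side towards the fence), 22 mm above the counter. The axis of the clamp knob is 75 mm behind it, towards the caddy's -y, and moves with the stop.
- clamp (a joint): The clamp knob on top of the stop, axis vertical: 0 rad = loose, grows clockwise seen from above, 1.4 rad = tight end stop. It starts tight; below about 0.45 rad the stop is free. It stays where it is left; turning takes up to 0.15 N m.
- clamp_grip (a point): Point on the knob's axis at the height to grip (79 mm above the counter). The knob has an upright bar 42 mm long, 14 mm wide, reaching from 56 to 86 mm above the counter, on a disc of 44 mm diameter. With the knob at 0 the bar lies along the caddy's x axis; it turns clockwise with the joint.
- measure_a: Widest measure: open round steel cup, 70 mm outside diameter, 54 mm high, 0.2 kg. Like all the measures: almost straight sides (2 mm narrower at the foot, foot edge bevelled by 3 mm), wall 2.2 mm, floor 6 mm thick; origin at the centre of its underside, z up along its axis. Always present.
- measure_b: Second measure: same shape, 59 mm diameter, 59 mm high, 0.16 kg. May be absent.
- measure_c: Third measure: same shape, 48 mm diameter, 64 mm high, 0.13 kg. May be absent.
- measure_d: Fourth measure: same shape, 37 mm diameter, 69 mm high, 0.1 kg. May be absent.
- measure_e: Narrowest measure: same shape, 26 mm diameter, 74 mm high, 0.08 kg. May be absent. When nested, each measure's rim stands about 11 mm (or more, if one is absent) above the next wider one's.
- teaspoon: Steel teaspoon 130 mm long lying among the measures; leave alone. Origin under its middle.
- tamper: Coffee tamper, 58 mm diameter, 90 mm high; leave alone. Origin under its centre.
- milk_jug: Steel milk jug with a handle, 86 mm diameter, 110 mm high; leave alone. Origin under its centre.
- syrup: Amber syrup bottle, 68 mm diameter, 210 mm high; leave alone. Origin under its centre.
- jar: Glass jar with a metal lid, 80 mm diameter, 110 mm high; leave alone. Origin under its centre.
- saucer: White saucer, 130 mm diameter, 16 mm high; leave alone. Origin under its centre.
- cup: White cup with a handle, 80 mm diameter, 65 mm high; leave alone. Origin under its centre.
Not all that is in view belongs to the job. What is shaped like the measure_a but green is not meant.

How it is judged:
On the way, in this order (a step that is already met when the one before it is completed fails the run):
1. the clamp knob is loosened (joint under 0.35 rad) (value of joint clamp below 0.35 rad), for 0.1 s.
2. the stop is drawn back (joint over 0.075 m) (value of joint stop above 0.075 m), for 0.1 s.
3. the widest measure stands on the caddy's base between fence and stop with all the others nested in it in size order (x of measure_a in the frame of caddy between -0.022 and 0.022 m and y of measure_a in the frame of caddy between -0.03 and 0.068 m and z of measure_a in the frame of caddy between 0.005 and 0.011 m and angle between measure_a's own z axis and vertical below 0.1 rad and horizontal distance between each of measure_b, measure_c, measure_d, measure_e and measure_a below 0.018 m and angle between each of measure_b, measure_c, measure_d, measure_e's own z axis and vertical below 0.12 rad and z of measure_b in the frame of measure_a between 0.002 and 0.01 m and z of measure_c in the frame of measure_a between 0.002 and 0.016 m and z of measure_d in the frame of measure_a between 0.002 and 0.022 m and z of measure_e in the frame of measure_a between 0.002 and 0.028 m and linear speed of each of measure_a, measure_b, measure_c, measure_d, measure_e below 0.02 m/s), for 0.2 s.
4. the stop is pushed up so that the nest has less than 5 mm of play (x of measure_a in the frame of caddy between -0.022 and 0.022 m and y of measure_a in the frame of caddy between -0.03 and 0.068 m and z of measure_a in the frame of caddy between 0.005 and 0.011 m and angle between measure_a's own z axis and vertical below 0.1 rad and horizontal distance between each of measure_b, measure_c, measure_d, measure_e and measure_a below 0.018 m and angle between each of measure_b, measure_c, measure_d, measure_e's own z axis and vertical below 0.12 rad and z of measure_b in the frame of measure_a between 0.002 and 0.01 m and z of measure_c in the frame of measure_a between 0.002 and 0.016 m and z of measure_d in the frame of measure_a between 0.002 and 0.022 m and z of measure_e in the frame of measure_a between 0.002 and 0.028 m and value of joint stop below 0.035 m and y of measure_a in the frame of caddy above 0.058 m), for 0.2 s.
5. the clamp knob is tightened (joint over 1.15 rad) (all of step 4 and value of joint clamp above 1.15 rad), for 0.2 s.
At the end, for the whole second after the job is handed in: The widest measure stands upright on the caddy's base (within 22 mm of its centre line) between fence and stop; every other measure present is upright in it, bottomed, in size order; the pocket is under 75 mm long (under 5 mm of play), the knob is past 1.15 rad, all at rest (all of step 5 and linear speed of each of measure_a, measure_b, measure_c, measure_d, measure_e below 0.02 m/s); the robot touches nothing.
It fails at once if a bystander is moved more than 50 mm (distance of any of teaspoon, tamper, milk_jug, syrup, jar, saucer, cup from where it was at the start of the episode above 0.05 m).
Of measure_b, measure_c, measure_d, measure_e only 3 to 4 are there at a start; the rules pass over those that are not, and their reading is None.
At some moment in a run one of measure_a, measure_b may be knocked a few centimetres aside while the robot is not near it.
It also fails if it takes over 192 s, if anything falls off the work surface, if the arm or the gripper's body presses on something with over 40 N, if the wrist force passes 120 N, or if a joint passes its speed limit or range.

## Robot

A 6-joint arm with a two-finger parallel gripper is mounted at the origin on the work surface. World frame = base frame: x ahead of the robot, y to its left, z up, the work surface at z = 0. Lengths are in m, angles in rad, forces in N, time in s.
With the tool pointing down it reaches from about 0.325 to 0.775 m from the base axis. Payload 5.5 kg.
Tool frame: the origin (TCP) lies between the finger pads; the fingertips stand 8 mm ahead of it and the grasp point (between the pads) lies 11 mm behind it (tcp_to_tips is the distance from the TCP to the fingertips, in m); z points along the fingers, y is the line along which they close (so a half turn about z gives the same grasp; the last joint's range is limited). The gripper opens to 88 mm and grips with 3 to 60 N. Pads are 20 mm wide; open, the fingers measure 115 mm over their backs; the gripper's body (75 mm by 178 mm) begins 61 mm behind the grasp point.
Start: joints at [-1.268, 0.091, 1.231, -0, 1.82, -0.057], TCP at [0.211, -0.562, 0.231] pointing down, gripper open.
Joint ranges: [-2.87, 2.87], [-0.86, 2.18], [0.17, 2.46], [-1.51, 4.65], [0.06, 2.69], [-2.65, 2.65]. Speed limits (rad/s): [2.57, 2.57, 3.01, 3.14, 3.14, 3.14].

## Interface

Orientations are given as a unit quaternion [w, x, y, z].
In Python, from bench import * gives the robot as it stands. Calls block until the motion is done:
- move_to(position, orientation): joint-space move of the TCP to a pose.
- move_l(position, speed=0.15, orientation=None): straight line of the TCP; orientation=None keeps the orientation; speed is the mean speed in m/s.
- movej(angles): joint-space move.
- gripper_open() and close(): open the fingers fully, or close them until they stop; the grip force is fixed at half the most.
- hold(seconds).
- inverse_kinematics(position, orientation): joint angles nearest the present ones, or None.
- state(): the state.
- get_image(name): name is "scene" or "side" or "wrist"; returns a dict with "frame" (480x640x3 uint8, blue, green, red), "depth" (480x640 float32, m along the optical axis (not along the pixel's ray), 0 where there is no reading), "camera_matrix" (3x3 intrinsics, pixels), "view" (4x4, takes a point from world to camera coordinates). Camera axes: x right, y up, looking along -z (the intrinsics and any distortion apply to the point x, -y, -z); pixel columns grow to the right and rows downward; lengths in m; the calibration is good to about 2 mm. A picture is of the moment at which its call begins.
A pose or a line that the arm cannot do raises IKError and nothing moves.
- job_done(): hands the job in; it is judged then, once.
The state is a dict: "time": time; "joint_pos": joint angles; "dq": joint speeds; "joint_torque": joint torques, N m; "ee_pos": TCP position; "ee_rot": TCP orientation; "ft_force": force on the tool from outside, world axes, zero at the start; "moment": the same for the moment, N m; "finger_gap": finger opening in m; "finger_force": force on a finger pad.
Only numpy, scipy, OpenCV 4.12 (cv2) and the standard library are available. Lean on these libraries where they do the work, as an engineer would, in place of code of your own. Each camera call takes 0.05 s, during which the arm holds its last target. There are 200 camera calls.

## Working session

There is one attempt and no reset: what is moved stays moved. The work goes in short steps, each a Python script; the robot and the scene stay as the last script left them, time stands still between calls to the robot, and variables do not carry over. Pictures are saved under pics/ and viewed, at most 14 in all, crops included, and the job is handed in when it is done.

```bash
ls; mkdir -p pics
python3 - <<'E'
from bench import *
import cv2,numpy as np
for n in("scene","side"):
    d=get_image(n); cv2.imwrite(f"pics/{n}0.png",d["frame"]); np.savez(f"{n}0.npz",**d)
    print(n,d["camera_matrix"].tolist(),np.linalg.inv(d["view"])[:3,3],-np.linalg.inv(d["view"])[:3,2])
print(state())
E
```

```text
pics
scene [[456.27173391105816, 0.0, 321.649781468989], [0.0, 456.27173391105816, 235.6525591062189], [0.0, 0.0, 1.0]] [ 1.23152413 -0.33976123  0.89389575] [-0.60302594  0.34461384 -0.71944494]
side [[484.97440860572226, 0.0, 323.2112766857624], [0.0, 484.97440860572226, 247.36678590203167], [0.0, 0.0, 1.0]] [0.29358542 0.89882155 0.9219118 ] [ 0.20780807 -0.68612821 -0.69716848]
{'time': 0.1, 'joint_pos': array([-1.26769914e+00,  9.17850409e-02,  1.23174253e+00, -3.13074294e-05,
        1.81976257e+00, -5.67366282e-02]), 'dq': array([-0.00063794, -0.00183929, -0.00204097,  0.00125609,  0.00022618,
        0.00056659]), 'joint_torque': array([ 2.95378115e-03, -4.47857451e+01, -4.07570207e+01,  7.00791925e-02,
        2.84374208e-02, -1.23227769e-04]), 'ee_pos': array([ 0.21116916, -0.56136102,  0.22963199]), 'ee_rot': array([-8.40447499e-04,  9.83858899e-01,  1.78943976e-01, -1.19343569e-04]), 'ft_force': array([-0.66469433,  0.64723027, -0.38931821]), 'moment': array([-0.02062181, -0.00842258,  0.0325463 ]), 'finger_force': 0.0, 'finger_gap': 0.08797311726146406}
```

View pics/scene0.png

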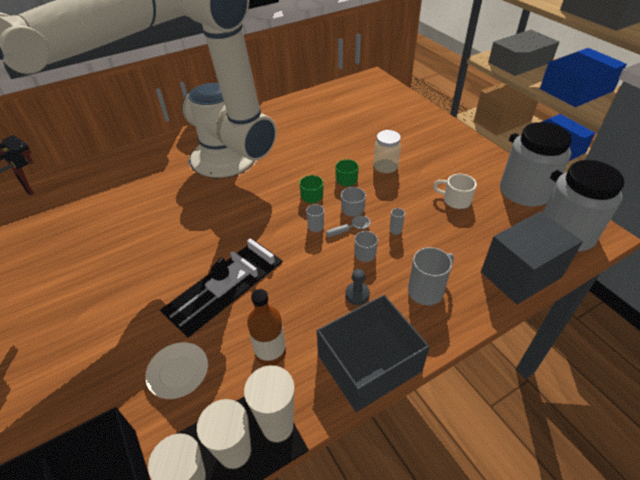

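View pics/side0.png

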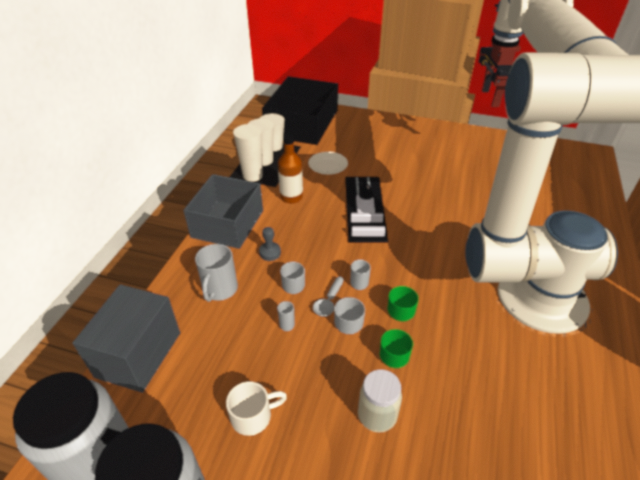

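The scene view shows the grey measures at about (353,201) as the widest, then (316,218), (366,246) and (397,221). One measure is absent. The caddy is at (225,285), with its fence near (262,250) and knob near (220,268). The green cups are decoys. The side view agrees. Next I'll measure from depth.

```bash
cat > h.py <<'E'
import numpy as np,cv2
def cloud(d):
    K=d["camera_matrix"];z=d["depth"];v,u=np.mgrid[:480,:640]
    P=np.stack([(u-K[0,2])/K[0,0]*z,-(v-K[1,2])/K[1,1]*z,-z,np.ones_like(z)],-1)
    W=(P@np.linalg.inv(d["view"]).T)[...,:3]; W[z<=0]=np.nan
    return W
def fitcircle(xy):
    A=np.c_[2*xy,np.ones(len(xy))];s=np.linalg.lstsq(A,(xy**2).sum(1),rcond=None)[0]
    return s[:2],np.sqrt(s[2]+s[:2]@s[:2])
E
python3 - <<'E'
from h import *
pts=[]
for n in("scene","side"):
    W=cloud(np.load(n+"0.npz")); F=np.load(n+"0.npz")["frame"]
    m=(W[...,2]>.005)&(W[...,2]<.25)&(W[...,0]>.25)&(W[...,0]<1)&(abs(W[...,1])<.5)
    pts.append(np.c_[W[m],F[m]])
P=np.vstack(pts); g=np.zeros((400,400),np.uint8);H=np.zeros((400,400))
ix=((P[:,0]-.2)/.0025).astype(int);iy=((P[:,1]+.5)/.0025).astype(int)
g[ix,iy]=1;np.maximum.at(H,(ix,iy),P[:,2])
g=cv2.morphologyEx(g,cv2.MORPH_CLOSE,np.ones((3,3)))
k,L,st,c=cv2.connectedComponentsWithStats(g)
for i in range(1,k):
    if st[i,4]<25: continue
    q=P[L[ix,iy]==i]; zt=np.percentile(q[:,2],99); r=q[q[:,2]>zt-.006]
    cc,R=fitcircle(r[:,:2]); 
    print(i,len(q),"box",q[:,:2].min(0).round(3),q[:,:2].max(0).round(3),"zt",zt.round(3),"fit",cc.round(3),(2*R).round(3),"bgr",np.median(q[:,3:],0))
im=cv2.applyColorMap((np.clip(H/.12,0,1)*255).astype(np.uint8),cv2.COLORMAP_JET); cv2.imwrite("pics/H.png",cv2.resize(im[::-1,::-1],(800,800))[0:600])
E
```

```text
19 1513 box [0.279 0.239] [0.357 0.31 ] zt 0.056 fit [0.317 0.275] 0.067 bgr [32. 87. 16.]
22 3144 box [0.282 0.378] [0.366 0.459] zt 0.112 fit [0.323 0.419] 0.05 bgr [156. 180. 189.]
24 1422 box [0.288 0.109] [0.364 0.182] zt 0.055 fit [0.326 0.146] 0.067 bgr [33. 85. 16.]
73 6639 box [ 0.404 -0.363] [ 0.596 -0.047] zt 0.086 fit [ 0.501 -0.207] 0.027 bgr [29. 31. 35.]
77 2128 box [0.401 0.096] [0.529 0.254] zt 0.055 fit [0.437 0.218] 0.067 bgr [100. 105. 110.]
84 918 box [0.419 0.065] [0.469 0.118] zt 0.065 fit [0.443 0.091] 0.045 bgr [ 97. 102. 106.]
106 1534 box [0.503 0.45 ] [0.607 0.5  ] zt 0.066 fit [0.565 0.498] 0.075 bgr [148. 172. 190.]
119 738 box [0.553 0.249] [0.594 0.289] zt 0.071 fit [0.572 0.269] 0.034 bgr [107.  115.5 122. ]
126 1251 box [0.569 0.118] [0.631 0.179] zt 0.06 fit [0.6   0.148] 0.056 bgr [ 96. 101. 106.]
135 2848 box [ 0.6   -0.448] [ 0.733 -0.311] zt 0.018 fit [ 0.667 -0.378] 0.115 bgr [114. 128. 135.]
158 1066 box [0.669 0.028] [0.729 0.087] zt 0.089 fit [0.699 0.057] 0.02 bgr [66. 69. 71.]
165 3310 box [ 0.689 -0.224] [ 0.763 -0.152] zt 0.211 fit [ 0.728 -0.19 ] 0.023 bgr [ 24.  62. 113.]
177 3785 box [0.721 0.16 ] [0.818 0.286] zt 0.111 fit [0.774 0.206] 0.083 bgr [100. 106. 108.]
178 2046 box [ 0.738 -0.5  ] [ 0.941 -0.48 ] zt 0.112 fit [ 0.824 -0.63 ] 0.292 bgr [20. 19. 20.]
184 10589 box [ 0.78  -0.109] [0.936 0.069] zt 0.101 fit [ 0.86 -0.02] 0.179 bgr [46. 45. 43.]
186 13018 box [ 0.788 -0.476] [ 0.95  -0.204] zt 0.168 fit [ 0.88 -0.25] 0.06 bgr [175. 197. 208.]
189 10294 box [0.795 0.353] [0.927 0.5  ] zt 0.133 fit [0.859 0.43 ] 0.107 bgr [75. 75. 72.]
```

```bash
cat >> h.py <<'E'
def down(a):  # tool x along yaw a; fingers close along (sin a,-cos a)
    return [0,float(np.cos(a/2)),float(np.sin(a/2)),0]
def caddy(W):
    """caddy pose, from plate mask, in world cloud W(N,3)"""
    q=W[(W[:,2]>.004)&(W[:,2]<.1)&(W[:,0]>.38)&(W[:,0]<.62)&(W[:,1]>-.385)&(W[:,1]<-.03)]
    (cx,cy),wh,ang=cv2.minAreaRect(q[(q[:,2]<.012),:2].astype(np.float32))
    return q,(cx,cy),wh,ang
E
python3 - <<'E'
from bench import *
from h import *
W=np.vstack([cloud(np.load(n+"0.npz")).reshape(-1,3) for n in("scene","side")])
print(caddy(W)[1:])
move_to([.44,-.2,.33],down(0)); 
d=get_image("wrist"); np.savez("w1.npz",**d); cv2.imwrite("pics/w1.png",d["frame"])
V=np.linalg.inv(d["view"]);print(V[:3,3],-V[:3,2],state()["ee_pos"],state()["time"])
print(caddy(cloud(d).reshape(-1,3))[1:])
E
```

```text
((0.5008631348609924, -0.2092583328485489), (0.348624050617218, 0.24037520587444305), 89.59117126464844)
[ 0.51404363 -0.20028663  0.48416862] [-2.69175230e-01  4.56767127e-04 -9.63091110e-01] [ 0.43979181 -0.20071974  0.32949884] 1.7667
((0.4998849332332611, -0.2209271937608719), (0.2154548317193985, 0.34595629572868347), 4.771535396575928)
```

View pics/w1.png

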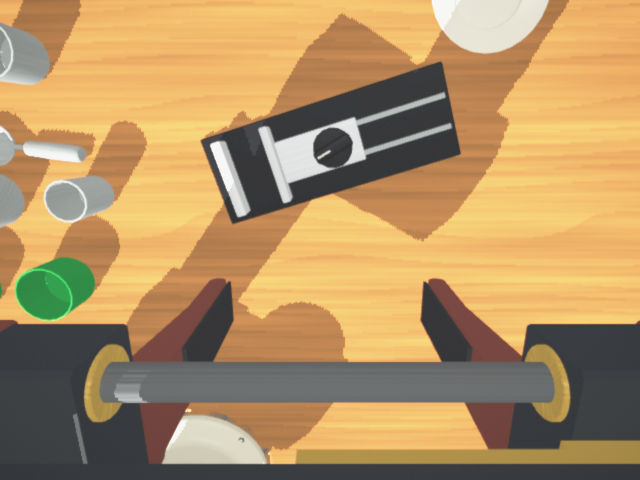

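The wrist view shows the caddy clearly. Its plate corners are at about (204,140), (233,222), (461,154) and (442,62), the fence at (230,178), the stop face at (275,165) and the knob at (333,147).

```bash
cat >> h.py <<'E'
def px2w(d,uv,z):
    K=d["camera_matrix"];V=np.linalg.inv(d["view"]);uv=np.atleast_2d(uv).astype(float)
    r=np.c_[(uv[:,0]-K[0,2])/K[0,0],-(uv[:,1]-K[1,2])/K[1,1],-np.ones(len(uv))]@V[:3,:3].T
    return V[:3,3]+r*((z-V[2,3])/r[:,2])[:,None]
E
python3 - <<'E'
from h import *
d=np.load("w1.npz");c=px2w(d,[[204,140],[233,222],[461,154],[442,62]],.008)[:,:2]
print(c.round(4),[np.linalg.norm(c[i]-c[i-1]).round(4) for i in range(4)])
ey=(c[0]+c[1]-c[2]-c[3]);ey/=np.linalg.norm(ey);print("ey",ey)
yaw=np.arctan2(-ey[0],ey[1]);ex=np.array([np.cos(yaw),np.sin(yaw)]);o=c.mean(0)+.02*ey
print("yaw",yaw,"o",o,"yaw from short",np.arctan2(*(c[0]-c[1])[::-1]))
W=cloud(d).reshape(-1,3);q=W[(W[:,2]>.002)&(np.linalg.norm(W[:,:2]-o,axis=1)<.2)]
L=np.c_[(q[:,:2]-o)@ex,(q[:,:2]-o)@ey,q[:,2]]
b=L[(abs(L[:,0])<.06)&(abs(L[:,1])<.2)]
s=b[(b[:,2]>.032)&(b[:,2]<.039)&(b[:,1]>0)];h,e=np.histogram(s[:,1],np.arange(0,.13,.002));print(dict(zip(e.round(3),h)))
for lo,hi in((.09,.12),(.03,.075)):
    t=s[(s[:,1]>lo)&(s[:,1]<hi)];print("y",np.percentile(t[:,1],[1,50,99]).round(4),"x",np.percentile(t[:,0],[1,50,99]).round(4),"slope",np.polyfit(t[:,0],t[:,1],1),"z",np.median(t[:,2]))
k=b[b[:,2]>.08];k2=k[:,:2];m=k2.mean(0);w=np.linalg.svd(k2-m)[2][0];print("knob",m,len(k),w,np.ptp((k2-m)@w),np.median(k[:,2]))
B=W[:,:2]; print("zfloor",np.nanmedian(W[(W[:,1]<-.4)&(W[:,2]<.01),2]))
E
```

```text
[[ 0.5097 -0.0514]
 [ 0.408  -0.0798]
 [ 0.493  -0.3645]
 [ 0.5962 -0.3329]] [np.float64(0.2945), np.float64(0.1056), np.float64(0.2972), np.float64(0.108)]
ey [-0.28988456  0.95706162]
yaw 0.2941062124788572 o [ 0.49591363 -0.18802095] yaw from short 0.2717412945393218
{np.float64(0.0): np.int64(0), np.float64(0.002): np.int64(0), np.float64(0.004): np.int64(0), np.float64(0.006): np.int64(0), np.float64(0.008): np.int64(0), np.float64(0.01): np.int64(0), np.float64(0.012): np.int64(0), np.float64(0.014): np.int64(0), np.float64(0.016): np.int64(0), np.float64(0.018): np.int64(0), np.float64(0.02): np.int64(0), np.float64(0.022): np.int64(0), np.float64(0.024): np.int64(0), np.float64(0.026): np.int64(0), np.float64(0.028): np.int64(0), np.float64(0.03): np.int64(0), np.float64(0.032): np.int64(0), np.float64(0.034): np.int64(0), np.float64(0.036): np.int64(0), np.float64(0.038): np.int64(0), np.float64(0.04): np.int64(0), np.float64(0.042): np.int64(0), np.float64(0.044): np.int64(25), np.float64(0.046): np.int64(153), np.float64(0.048): np.int64(130), np.float64(0.05): np.int64(13
[... 1035 characters left out ...]
), np.float64(0.116): np.int64(0), np.float64(0.118): np.int64(0), np.float64(0.12): np.int64(0), np.float64(0.122): np.int64(0), np.float64(0.124): np.int64(0), np.float64(0.126): np.int64(0)}
y [0.102  0.1074 0.1139] x [-0.0435  0.0016  0.0437] slope [0.00423017 0.1074805 ] z 0.03641132439087774
y [0.0459 0.0505 0.0558] x [-0.0435  0.0019  0.044 ] slope [0.00237112 0.05056445] z 0.03644296557551585Traceback (most recent call last):
  File "<stdin>", line 13, in <module>
    u, s, vh = gufunc(a, signature=signature)
               ~~~~~~^^^^^^^^^^^^^^^^^^^^^^^^
numpy._core._exceptions._ArrayMemoryError: Unable to allocate 39.4 GiB for an array with shape (72714, 72714) and data type float64
```

```bash
cat >> h.py <<'E'
yaw=.297;o=np.array([.4972,-.1861]);ex=np.array([np.cos(yaw),np.sin(yaw)]);ey=np.array([-np.sin(yaw),np.cos(yaw)])
def c2w(x,y): return o+x*ex+y*ey
def local(W): 
    W=W.reshape(-1,3);return np.c_[(W[:,:2]-o)@ex,(W[:,:2]-o)@ey,W[:,2]]
E
python3 - <<'E'
from h import *
W=cloud(np.load("w1.npz"));b=local(W);k=b[(b[:,2]>.08)&(b[:,2]<.092)&(abs(b[:,0])<.05)&(abs(b[:,1]+.02)<.06)]
r=cv2.minAreaRect(k[:,:2].astype(np.float32)*1000);print(len(k),r,np.median(k[:,2]))
print((cv2.boxPoints(r)).round(1))
W2=np.vstack([cloud(np.load(n+"0.npz")).reshape(-1,3) for n in("scene","side")]);b=local(W2)
k=b[(b[:,2]>.08)&(b[:,2]<.092)&(abs(b[:,0])<.05)&(abs(b[:,1]+.02)<.06)];print(len(k),k.mean(0),cv2.minAreaRect(k[:,:2].astype(np.float32)*1000))
E
```

```text
568 ((-1.5234403610229492, -20.4890079498291), (13.98025131225586, 41.85882568359375), 14.102021217346191) 0.08641914922257055
[[-13.4  -1.9]
 [ -3.2 -42.5]
 [ 10.4 -39.1]
 [  0.2   1.5]]
149 [-0.00121293 -0.02053985  0.0850321 ] ((-2.733339786529541, -19.50698471069336), (16.87979507446289, 45.232730865478516), 10.708443641662598)
```

```bash
sed -i 's/^yaw=.297;o=np.array(\[.4972,-.1861\])/yaw=.297;o=np.array([.4962,-.1864])/' h.py
cat > p1.py <<'E'
from bench import *
from h import *
k=c2w(-.0003,-.0205)
p=lambda xy,z:[float(xy[0]),float(xy[1]),z]
move_to(p(k,.16),down(yaw-1.36)); print(state()["joint_pos"])
move_l(p(k,.068),.12); close(); s=state();print("gap",s["finger_gap"],s["ft_force"],s["time"])
for t in (1.0,.66,.32,.02):
    move_to(p(k,.068),down(yaw-t)); s=state();print(t,s["joint_pos"][5],s["moment"][2],s["ft_force"].round(1))
k2=c2w(-.0003,-.1075); move_l(p(k2,.068),.06); s=state();print(s["ee_pos"],local(s["ee_pos"]),s["ft_force"].round(1),s["finger_gap"])
gripper_open(); move_l(p(k2,.2),.2)
d=get_image("wrist");cv2.imwrite("pics/w2.png",d["frame"]);np.savez("w2.npz",**d)
d2=get_image("scene");np.savez("s2.npz",**d2);cv2.imwrite("pics/s2.png",d2["frame"]);print(state()["time"])
for D in(d,d2):
    b=local(cloud(D))
    t=b[(abs(b[:,0])<.05)&(b[:,2]>.032)&(b[:,2]<.039)&(abs(b[:,1])<.09)]
    if len(t):print("stop plate y",np.percentile(t[:,1],[1,50,99]))
    q=b[(b[:,2]>.08)&(b[:,2]<.092)&(abs(b[:,0])<.05)&(abs(b[:,1]+.107)<.05)]
    if len(q)>5:print("knob",cv2.minAreaRect(q[:,:2].astype(np.float32)*1000))
E
python3 p1.py
```

```text
[-4.53050412e-01 -6.64061733e-02  1.51297471e+00 -8.08906645e-05
  1.69423613e+00  2.17995612e+00]
gap 0.01375209405133216 [-4.19705587 -2.47554743  1.39755161] 4.8417
1.0 1.821010833097615 0.1224578052865991 [-4.4 -0.8  2.3]
0.66 1.4810419413266036 0.08442022476091789 [-4.6 -1.8  2. ]
0.32 1.141038571325199 0.08946386143700084 [-5.5 -2.7  2.3]
0.02 0.8410013208426678 0.08374059977936116 [-5.5 -1.9  0.1]
[ 0.5265022  -0.28974675  0.06789421] [[-0.00126919 -0.10769012  0.06789421]] [-4.3 -1.7  2.1] 0.013908517061405794
10.2083
stop plate y [-0.04250311 -0.03796841 -0.03256876]
knob ((0.03691864013671875, -107.02206420898438), (13.331436157226562, 41.25568389892578), 89.1415786743164)
stop plate y [-0.04311144 -0.03848733 -0.03270113]
knob ((-0.020465850830078125, -107.75223541259766), (14.276762008666992, 41.92267608642578), 86.92156219482422)
```

The stop is back at about 0.0925 m and the knob is loose. Next I'll centre-squeeze each measure in two directions and place it, starting with the widest.

```bash
cat > r.py <<'E'
from bench import *
from h import *
Hh=dict(a=.054,b=.059,c=.064,d=.069); D=dict(a=.070,b=.059,c=.048,d=.037)
p=lambda xy,z:[float(xy[0]),float(xy[1]),float(z)]
def find(name,exp,rad=.07):
    """rim centre of a measure near exp, on the counter"""
    P=[]
    for n in("scene","side"):
        d=get_image(n);W=cloud(d);F=d["frame"].astype(int)
        m=(abs(W[...,2]-Hh[name])<.006)&(np.hypot(W[...,0]-exp[0],W[...,1]-exp[1])<rad)&(F[...,1]-F[...,2]<25)
        P.append(W[m])
    P=np.vstack(P)
    for r in (1,.02,.008,.006):   # keep points near the rim circle
        if r==1: c=np.median(P[:,:2],0)
        else:
            e=abs(np.hypot(*(P[:,:2]-c).T)-D[name]/2+.001)
            q=P[e<r,:2];c,R=fitcircle(q)
    print(name,"centre",c.round(4),"dia",(2*R).round(4),len(q),"off",(c-exp).round(3)); return c
def grasp(name,xy,base=0.,ov=.012):
    z=base+Hh[name]-ov+.008
    move_to(p(xy,.18),down(yaw+np.pi/2)); move_l(p(xy,z),.2); close(); s=state();print(" sq1 gap",round(s["finger_gap"],4))
    gripper_open(); move_to(p(xy,z),down(yaw)); close(); s=state();print(" sq2 gap",round(s["finger_gap"],4),"t",s["time"])
def insert(name,xy,zrel,ov=.012):
    """lower held measure so that its underside is at zrel, in slow steps watching the force"""
    z=zrel+Hh[name]-ov+.008
    move_l(p(state()["ee_pos"],.2),.3); print(" held",round(state()["finger_gap"],4)); f0=state()["ft_force"][2]
    move_to(p(xy,.2),down(yaw)); f0=state()["ft_force"][2]
    move_l(p(xy,z+.05),.2)
    for k in range(1,11):
        move_l(p(xy,z+.05*(1-k/10)),.05); s=state()
        if s["ft_force"][2]-f0>6: print(" contact at",round(s["ee_pos"][2]-z,4),s["ft_force"]); return False
    print(" placed ee-z",round(s["ee_pos"][2]-z,4),s["ft_force"].round(1),"t",s["time"]); return True
E
python3 - <<'E'
from r import *
ca=find("a",[.437,.218]); cb=find("b",[.6,.148]);cc=find("c",[.443,.091]);cd=find("d",[.572,.269])
grasp("a",ca,ov=.02)
if insert("a",c2w(0,.03),.0085,ov=.02):
    gripper_open(); move_l(p(c2w(0,.03),.2),.25)
d=get_image("wrist");cv2.imwrite("pics/w3.png",d["frame"])
E
```

```text
a centre [0.4366 0.2181] dia 0.0673 258 off [-0.  0.]
b centre [0.5997 0.1482] dia 0.0567 218 off [-0.  0.]
c centre [0.4434 0.0911] dia 0.0456 175 off [0. 0.]
d centre [0.5717 0.2685] dia 0.0346 140 off [-0.    -0.001]
 sq1 gap 0.0685
 sq2 gap 0.0685 t 16.1167
 held 0.0688
 placed ee-z -0.0003 [-0.2  0.2 -1.5] t 21.3583
```

View pics/w3.png

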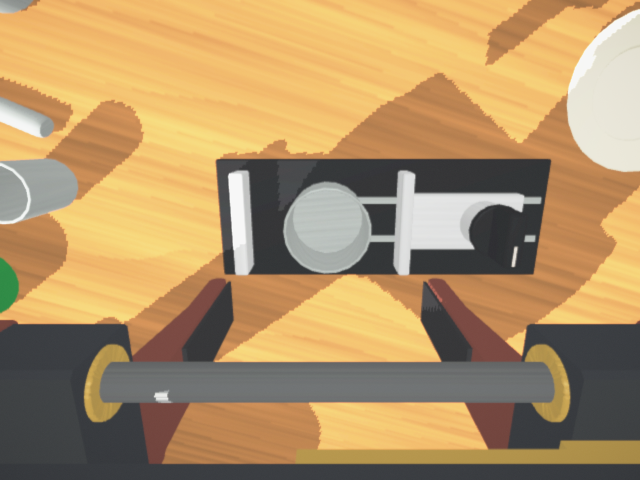

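Measure a stands upright in the pocket, rim centre at about (327,227), between the fence at (240,222) and the stop at (405,222). Next I'll nest b, checking a's position just before inserting.

```bash
sed -i 's/def find(name,exp,rad=.07):/def find(name,exp,rad=.07,base=0.):/; s/W\[...,2\]-Hh\[name\])/W[...,2]-Hh[name]-base)/' r.py
cat > nest.py <<'E'
from r import *
import sys
n,outer,lvl=sys.argv[1],sys.argv[2],int(sys.argv[3])   # lvl = nesting depth of n
exp=dict(b=[.5997,.1482],c=[.4434,.0911],d=[.5717,.2685])[n]
t=c2w(0,.03)
c=find(n,exp)
grasp(n,c); move_l(p(c,.2),.3)
f=find(outer,t,rad=.06,base=.008+.006*(lvl-1))
if np.hypot(*(f-t))>.006: print("OUTER MOVED"); sys.exit()
if insert(n,t,.008+.006*lvl+.003):
    gripper_open(); hold(.3); move_l(p(t,.2),.25)
    d=get_image("wrist");cv2.imwrite(f"pics/n_{n}.png",d["frame"]);np.savez(f"n_{n}.npz",**d)
    find(n,t,rad=.05,base=.008+.006*lvl)
    b=local(cloud(d));q=b[(np.hypot(b[:,0],b[:,1]-.03)<.045)&(b[:,2]<.12)]
    print("max z in pocket",np.percentile(q[:,2],99.5).round(4),"expected",.008+.006*lvl+Hh[n],state()["time"])
E
python3 nest.py b a 1
```

```text
b centre [0.5998 0.148 ] dia 0.0566 231 off [ 0. -0.]
 sq1 gap 0.0587
 sq2 gap 0.057 t 27.9917
a centre [ 0.4877 -0.1575] dia 0.0673 243 off [0. 0.]
 held 0.0572
 placed ee-z -0.0005 [ 1.1 -0.1 -1.7] t 33.25
b centre [ 0.4878 -0.1575] dia 0.056 211 off [0. 0.]
max z in pocket 0.0746 expected 0.073 35.0167
```

```bash
python3 nest.py c b 2 && python3 -c "
import cv2
cv2.imwrite('pics/nc.png',cv2.hconcat([cv2.resize(cv2.imread(f'pics/n_{n}.png')[140:300,200:560],(400,178)) for n in 'bc']))"
```

```text
c centre [0.4433 0.0911] dia 0.0454 180 off [-0.  0.]
 sq1 gap 0.0471
 sq2 gap 0.047 t 40.4917
b centre [ 0.4882 -0.1573] dia 0.0564 122 off [0.001 0.   ]
 held 0.0472
 placed ee-z -0.0005 [-1.3  0.1 -1.8] t 45.4333
c centre [ 0.488  -0.1572] dia 0.0451 173 off [0.001 0.   ]
max z in pocket 0.0856 expected 0.084 47.2917
```

View pics/nc.png

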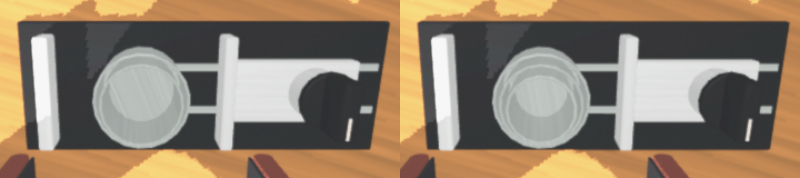

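Both crops show concentric upright rims: a and b on the left at about (140,97), and c nested as well on the right at about (540,97). Next is d.

```bash
python3 nest.py d c 3
```

```text
d centre [0.5723 0.2684] dia 0.0345 148 off [ 0.001 -0.   ]
 sq1 gap 0.0363
 sq2 gap 0.0362 t 53.7583
c centre [ 0.4879 -0.1574] dia 0.0452 179 off [0. 0.]
 held 0.036
 placed ee-z -0.0005 [-0.7 -0.4 -1.4] t 59.2417
d centre [ 0.4883 -0.1569] dia 0.0341 138 off [0.001 0.001]
max z in pocket 0.0964 expected 0.095 61.1917
```

View pics/n_d.png

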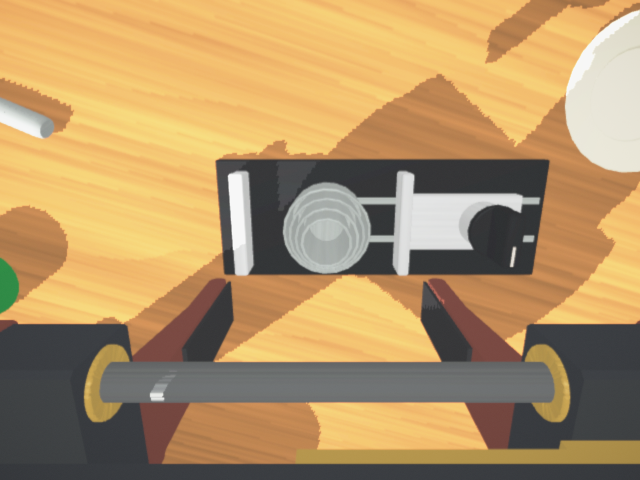

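All four measures are nested, with concentric rings at about (327,228). Next I'll push the stop up and tighten it.

```bash
cat > push.py <<'E'
from r import *
k=c2w(-.0003,-.1075)
move_to(p(k,.16),down(yaw)); move_l(p(k,.068),.12); close(); print("gap",state()["finger_gap"])
F=lambda:-float(state()["ft_force"][:2]@ey)
f0=F();log=[];y=-.1075
while y<-.0425:
    y+=.004 if y<-.051 else .001
    move_l(p(c2w(-.0003,y),.068),.04);f=F()-f0;log.append((round(y,4),round(f,1)))
    if y>-.055 and f>9: break
print(log,state()["time"])
find("a",c2w(0,.065),rad=.06,base=.008); print("exp",c2w(0,.065))
E
python3 push.py
```

```text
gap 0.013777794851803566
[(-0.1035, -1.8), (-0.0995, -1.9), (-0.0955, -1.9), (-0.0915, -2.4), (-0.0875, -3.1), (-0.0835, -2.2), (-0.0795, -1.8), (-0.0755, 2.3), (-0.0715, 2.4), (-0.0675, 2.2), (-0.0635, 2.3), (-0.0595, 2.2), (-0.0555, 3.2), (-0.0515, 2.0), (-0.0475, 2.4), (-0.0465, 4.1), (-0.0455, 4.4), (-0.0445, 4.2), (-0.0435, 5.0), (-0.0425, 4.4)] 68.8583
a centre [ 0.4797 -0.1225] dia 0.0644 232 off [0.003 0.002]
exp [ 0.47717756 -0.12424578]
```

Run:
```python
from r import *
s=state();print(local(s["ee_pos"]),s["ft_force"],s["finger_gap"],s["finger_force"])
im=[]
for n in("scene","side"):
    d=get_image(n);im.append(d["frame"]);b=local(cloud(d))
    for lo,hi in((-.02,.05),(.095,.125)):
        t=b[(abs(b[:,0])<.05)&(b[:,2]>.032)&(b[:,2]<.039)&(b[:,1]>lo)&(b[:,1]<hi)]
        if len(t):print(n,"plate y",np.percentile(t[:,1],[2,50,98]).round(4),len(t))
    q=b[(abs(b[:,0])<.02)&(abs(b[:,1]-.065)<.03)&(b[:,2]<.11)];print("top",np.percentile(q[:,2],99))
a=cv2.resize(im[0][200:330,160:300],(400,371));c=cv2.resize(im[1][150:280,290:430],(400,371))
cv2.imwrite("pics/push.png",cv2.hconcat([a,c]))
```

```text
[[-0.00031305 -0.0428338   0.06800536]] [ 2.93862841 -4.14134955 -3.2027706 ] 0.013877198345499312 29.970141649246216
scene plate y [0.0219 0.027  0.0461] 146
scene plate y [0.1    0.1065 0.112 ] 56
top 0.09748970950595669
side plate y [0.0193 0.0272 0.0337] 22
side plate y [0.0965 0.1076 0.1148] 124
top 0.09604993508178662
```

View pics/push.png

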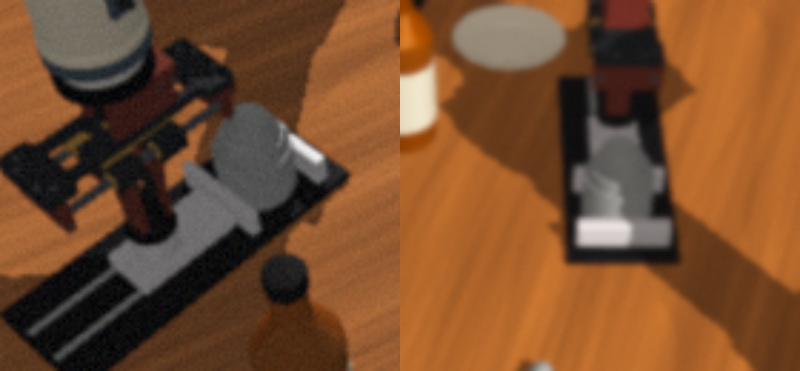

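The left crop shows the stop plate at (222,200) against the nest at (255,155), with the nest close to the fence at (300,155). The nest is upright. I'll push a little more until the force rises, then tighten.

```bash
cat > tight.py <<'E'
from r import *
F=lambda:-float(state()["ft_force"][:2]@ey)
y=local(state()["ee_pos"])[0,1]
for i in range(5):
    y+=.0008; move_l(p(c2w(-.0003,y),.068),.02); hold(.1); s=state();print(round(y,4),local(s["ee_pos"])[0].round(4),round(F(),1),s["moment"].round(2))
    if F()>10: break
k=p(c2w(-.0003,y),.068)
for t in(.35,.7,1.05,1.37,1.42):
    move_to(k,down(yaw-t)); s=state();print(t,s["joint_pos"][5].round(3),s["moment"][2].round(2),s["ft_force"].round(1))
gripper_open(); move_l([k[0],k[1],.2],.2); move_to([.44,-.2,.33],down(0))
d=get_image("wrist");cv2.imwrite("pics/fin.png",d["frame"]);b=local(cloud(d))
for lo,hi in((-.02,.05),(.095,.125)):
    t=b[(abs(b[:,0])<.05)&(b[:,2]>.032)&(b[:,2]<.039)&(b[:,1]>lo)&(b[:,1]<hi)]
    if len(t):print("plate y",np.percentile(t[:,1],[2,50,98]).round(4),len(t))
q=b[(b[:,2]>.08)&(b[:,2]<.092)&(abs(b[:,0])<.03)&(abs(b[:,1]+.045)<.035)]
print("knob",cv2.minAreaRect(q[:,:2].astype(np.float32)*1000))
c=find("a",c2w(0,.065),rad=.06,base=.008);print("local",(c-o)@ex,(c-o)@ey)
find("d",c2w(0,.065),rad=.06,base=.026);print(state()["time"])
E
python3 tight.py
```

```text
-0.0421 [-0.0003 -0.0425  0.068 ] 5.5 [-0.86 -0.38 -0.06]
-0.0413 [-0.0003 -0.0421  0.068 ] 6.7 [-1.16 -0.56 -0.09]
-0.0405 [-0.0003 -0.042   0.0681] 9.9 [-1.57 -0.7  -0.04]
-0.0397 [-0.0003 -0.0419  0.068 ] 12.9 [-1.88 -0.9  -0.04]
0.35 1.146 -0.09 [  5.2 -11.9  -5.1]
0.7 1.496 -0.03 [  4.4 -12.3  -6.1]
1.05 1.846 -0.07 [  5.3 -13.   -4.6]
1.37 2.166 -0.0 [  3.5 -12.5  -6.2]
1.42 2.215 0.63 [  3.5 -13.8  -5.2]
plate y [0.0234 0.0284 0.0416] 744
plate y [0.1008 0.1075 0.1124] 591
knob ((-0.4501981735229492, -41.67354202270508), (13.916139602661133, 41.970584869384766), 8.858390808105469)
a centre [ 0.4793 -0.1218] dia 0.0644 243 off [0.002 0.002]
local 0.0027408932885518945 0.06677062212384796
d centre [ 0.48   -0.1216] dia 0.0342 130 off [0.003 0.003]
75.7083
```

View pics/fin.png

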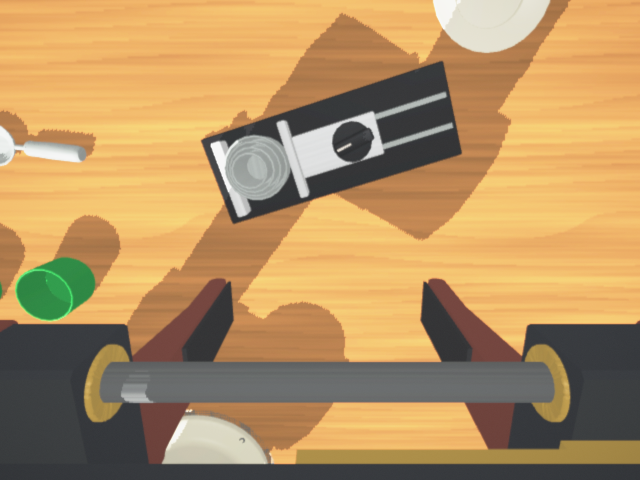

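The nest at (257,167) sits snugly between the fence and the stop. The knob bar at (353,140) reads about 1.4 rad, so it is tight, and the bystanders haven't moved. Handing in.

```bash
python3 -c "
from bench import *
print(job_done())"
```

```text
the job is handed in; nothing more can be done
None
```

I nested the four measures present (a to d; e was absent) in the caddy, snug between fence and stop with the knob tight at about 1.4 rad. I handed the job in at about 76 s of robot time; no verdict was returned.

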